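Send a bearing block down the tip-tray sorter with the joystick

TASK

Set the pillow-block casting (the one with the arched top and long foot) down on the tipping tray, then tilt the joystick all the way towards the slatted crate and keep it over for about two seconds so that the casting slides off into the crate. Ease the joystick smoothly back to centre without ever letting it snap back or jerking it, then let go; leave the flange casting, clipboard, tape roll and bottle where they are.

Things in the scene. Friction and masses are not known exactly. Their poses are not given: they have to be found in the camera images.
- block_c (a point): Loose pillow-block casting to sort, aluminium, 0.35-0.65 kg, upright on the table, left or right. Foot 110 (own x) by 46 (y) by 16 mm high; on it an arched body 64 long (x), 36 thick (y) with flat faces and a dark bore, top a 32 mm radius arch about a y axis 40 mm up; 72 mm high in all. Point: its centre, 36 mm above the underside; z up. Grip across the 36 mm body, above the foot.
- tray_c (a point): Tipping tray: slippery flat steel, 170 (own x) by 130 mm (own y), 16 mm rims at the x ends (162 mm clear between), open at both y sides. Point: centre of its upper face, 165 mm above the table. Tips about its x axis with the joystick, 1:1, to the same side (stick to +y: +y edge goes down). The casting slides off from about 0.25 rad; set off centre it tilts the tray a few hundredths of a rad.
- stick (a joint): Tilt of the spring-centred joystick, rad: 0 upright, positive leaning to the +y of stick_pivot, negative to -y; stops at +-0.46. The spring needs about 7 N sideways at the knob at the stop. Let go, it snaps back fast.
- stick_pivot (a point): Fixed point about which the joystick tilts (hinge along this frame's x), 60 mm above the table on top of the 100 by 100 mm console, 170 mm from the tray's centre on the robot's side. This is the sorter's frame (turned a little on the bench): x points from joystick to tray, y along the row of bins, z up.
- knob (a point): Centre of the joystick's black ball knob, 44 mm in diameter, 115 mm above the pivot on a 16 mm shaft; 175 mm above the table when upright. Moves on an arc of 115 mm radius about stick_pivot in that frame's y-z plane, up to 51 mm to either side and 12 mm down.
- crate_in (a point): Centre of the inner floor of the slatted wooden crate that must receive the casting: fixed, 170 by 170 mm outside, 100 mm high, walls 8 mm. Stands beside the tray, 160 mm from its centre along the sorter's +y or -y: which side changes.
- tote_in (a point): Centre of the inner floor of the plain solid-walled plastic tote of the same footprint and height (walls 5 mm), on the other side of the tray: the wrong one for this casting.
- flange: Bystander, loose: a different casting, a 90 by 90 by 14 mm square flange with a low round boss (66 mm across, 40 mm high overall). On the table on the other side from the pillow block. Origin under its centre.
- clipboard: Bystander, loose: small clipboard 240 by 165 mm, 19 mm high at the clip, lying on the table to the left. Origin under its centre.
- tape: Bystander, loose: tape roll 100 mm across, 48 mm high, flat on the table to the right. Origin under its centre.
- spray: Bystander, loose: upright bottle 64 mm across, 190 mm high, on the table to the right, farther out than the tape. Origin under its centre.
Mind the look-alikes: they are no part of the job. Leave any pink, purple or turquoise look-alike of the part that bears block_c alone.

How it is judged:
By the outcome, as a careful person would: the job done as asked, in the order asked, and still so for the second after the job is handed in, with the robot touching nothing.
It also fails if it takes over 58 s, if anything falls off the work surface, if the arm or the gripper's body presses on something with over 40 N, if the wrist force passes 120 N, or if a joint passes its speed limit or range.

ROBOT

A 7-joint arm with a two-finger parallel gripper is mounted at the origin on the work surface. World frame = base frame: x ahead of the robot, y to its left, z up, the work surface at z = 0. Lengths are in m, angles in rad, forces in N, time in s.
With the tool pointing down it reaches from about 0.4 to 0.85 m from the base axis. Payload 10.4 kg.
Tool frame: the origin (TCP) lies between the finger pads; the fingertips stand tcp_to_tips ahead of it and the grasp point (between the pads) lies 8 mm behind it (tcp_to_tips is the distance from the TCP to the fingertips, in m); z points along the fingers, y is the line along which they close (so a half turn about z gives the same grasp; the last joint's range is limited). The gripper opens to 85 mm and grips with 20 to 120 N. Pads are 22 mm wide; open, the fingers measure 114 mm over their backs; the gripper's body (76 mm by 85 mm) begins 54 mm behind the grasp point. The pads swing forward as they close: fully open they stand 13 mm farther back than shut.
Start: joints at [-0.023, 0.332, -0.065, 1.46, 0.022, 1.35, -0.088], TCP at [0.625, 0, 0.242] pointing down, gripper open.
Joint ranges: [-2.6, 2.6], [-0.5, 2.12], [-1.47, 1.34], [0.16, 2.42], [-1.27, 4.41], [0.06, 2.06], [-2.6, 2.6]. Speed limits (rad/s): [2.22, 2.22, 2.79, 2.79, 3.14, 3.14, 3.14].

INTERFACE

Orientations are given as a unit quaternion [x, y, z, w].
In Python, from workcell import * gives the robot as it stands.
- The arm moves only by the tool apply_moves, never from a script. Its argument "rows" is a list of rows, each an object of numbers: "x", "y", "z": the shift along the tool's x, y, z in mm; "ax", "ay", "az": the turn, a rotation vector about the tool's x, y, z in degrees; "gripper": the closure, from 0 (fully open) to 1 (shut). A call has 1 to 5 rows; each row shifts and turns the commanded pose from where the row before left it, along the tool's axes as they then stand; what a row does not reach is not made up. A row lasts 1/12 s, in which the tool goes at most 41.7 mm and 7.16 degrees, less where a joint would pass 70% of its speed; a pose out of reach is approached as far as the arm can. A call with a gripper value outside its range is refused whole. The fingers move at their own pace and stop on an object; "newtons" is the grip in N (left out, the last holds). Time passes only in rows, so rows that do not move let the fingers close. It gives the time, the measured TCP pose, the force, the opening and the grip force at its end, in the units of the state.
- get_obs(): the state, without advancing time (a new reading comes with each control period).
- camera(name): name is "scene" or "side" or "wrist"; returns a dict with "color" (384x512x3 uint8, red, green, blue), "fov_y" (degrees; the focal length in pixels is half the picture's height over the tangent of half this angle, whatever the lens; pixels are square), "cx", "cy" (the principal point, pixels), "k1" (the pictures are not rectified: a ray, as slopes to the right and down, at radius r is drawn at 1 + k1 r^2 times it, then the intrinsics apply), "rvec" (rotation vector, rad) and "tvec" (3), from world to camera coordinates, as OpenCV has them. Camera axes: x right, y down, z forward; pixel columns grow to the right and rows downward; lengths in m; the calibration is good to about 2 mm. A picture is of the moment at which its call begins. There is no depth.
- hand_in(): hands the job in; it is judged then, once.
The state is a dict: "clock": time; "joint_pos": joint angles; "joint_velocities": joint speeds; "tau": joint torques, N m; "position": TCP position; "ee_rot": TCP orientation; "ft_force": force on the tool from outside, world axes, zero at the start; "torque": the same for the moment, N m; "grip_width": opening from 0.0 (shut) to 1.0 (fully open); "grasp_force": force on a finger pad.
Only numpy, scipy, OpenCV 4.12 (cv2) and the standard library are available. Lean on these libraries where they do the work, as an engineer would, in place of code of your own. Each camera call takes 0.05 s, during which the arm holds its last target. There are 200 camera calls.

## Working session

There is one attempt and no reset: what is moved stays moved. The work goes in short steps, Python scripts to look and compute and a tool call to move; the robot and the scene stay as the last step left them, time stands still between calls to the robot, and variables do not carry over. Pictures are saved under pics/ and viewed, at most 10 in all, crops included, and the job is handed in when it is done.

Besides the shell and the picture viewer there is one more tool, called after ">>>" by a JSON object that holds its "api" and its "payload". apply_moves: Moves the arm, as the interface text tells. Its arguments: {"type":"object","properties":{"rows":{"type":"array","items":{"type":"object","properties":{"x":{"type":"number"},"y":{"type":"number"},"z":{"type":"number"},"ax":{"type":"number"},"ay":{"type":"number"},"az":{"type":"number"},"gripper":{"type":"number"}}}},"newtons":{"type":"number"}},"required":["rows"]}

```bash
mkdir -p pics
cat > h.py <<'E'
from workcell import *
import numpy as np, cv2
from scipy.spatial.transform import Rotation as R
def snap(n,f):
    c=camera(n); cv2.imwrite('pics/'+f,cv2.cvtColor(c['color'],cv2.COLOR_RGB2BGR)); 
    np.save('pics/'+f+'.npy',{k:c[k] for k in c if k!='color'},allow_pickle=True); return c
def cal(f): return np.load('pics/'+f+'.npy',allow_pickle=True).item()
def ray(c,u,v):
    f=192/np.tan(np.radians(c['fov_y'])/2); d=np.array([(u-c['cx'])/f,(v-c['cy'])/f]); p=d.copy()
    for _ in range(30): p=d/(1+c['k1']*(p@p))
    M=R.from_rotvec(np.ravel(c['rvec'])).as_matrix(); t=np.ravel(c['tvec'])
    return -M.T@t, M.T@np.array([*p,1])
def at(c,u,v,z):
    o,d=ray(c,u,v); return o+d*(z-o[2])/d[2]
def proj(c,P):
    f=192/np.tan(np.radians(c['fov_y'])/2)
    M=R.from_rotvec(np.ravel(c['rvec'])).as_matrix(); q=M@np.array(P)+np.ravel(c['tvec']); p=q[:2]/q[2]; p=p*(1+c['k1']*(p@p))
    return p*f+[c['cx'],c['cy']]
E
python3 - <<'E'
from h import *
for n in ['scene','side']:
    c=snap(n,n+'0.png'); print(n,ray(c,256,192),c['k1'],c['fov_y'])
a,b=[cv2.imread('pics/%s0.png'%n) for n in('scene','side')]
o=get_obs(); print(o)
E
```

```text
scene (array([ 1.19093434, -0.99458352,  1.27092505]), array([-0.42448198,  0.60631189, -0.67266523])) 0.0433209556763262 45.48555575446704
side (array([ 0.09871037, -0.84596272,  1.21947965]), array([ 0.28309123,  0.60179242, -0.7469471 ])) 0.03286640158275547 46.84764909480981
{'clock': 0.1, 'joint_pos': array([-0.02260111,  0.33283375, -0.06470709,  1.46082065,  0.02161382,
        1.34989469, -0.0885124 ]), 'joint_velocities': array([-1.23387072e-03, -6.20307432e-06, -1.32028259e-03, -2.59696755e-03,
        1.08347889e-03, -4.50827260e-05, -4.21117968e-04]), 'tau': array([ 9.25707973e-04, -6.26745987e+01,  4.87730233e-02, -3.92438293e+01,
        1.62844139e-02,  6.89412060e-03, -5.92459219e-05]), 'position': array([ 6.24695330e-01, -9.10484939e-07,  2.41597360e-01]), 'ee_rot': array([ 7.07100671e-01,  7.07112610e-01, -4.68357889e-04, -4.21692504e-04]), 'ft_force': array([-0.62663988,  0.2395345 , -0.28665974]), 'torque': array([0.00927747, 0.01116612, 0.00161391]), 'grasp_force': 0.0, 'grip_width': 0.9967649091636506}
```

View pics/scene0.png

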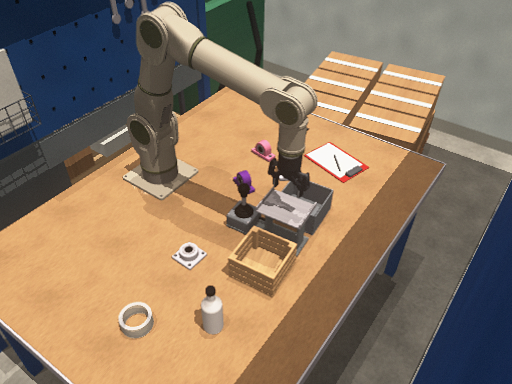

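View pics/side0.png

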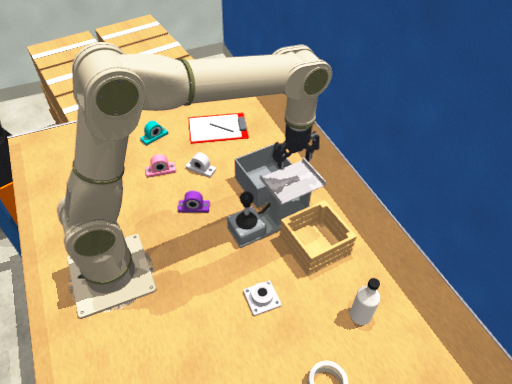

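The side view shows the silver pillow block at about (201,164), with turquoise, pink and purple look-alikes around it. The slatted crate is on the right (318,235), the tote is behind the tray, and the knob is at (246,199). I'll zoom in.

Run:
```python
import cv2
a=cv2.imread('pics/side0.png'); cv2.imwrite('pics/z1.png',cv2.resize(a[130:280,170:370],None,fx=4,fy=4,interpolation=cv2.INTER_CUBIC))
```

```text
(no output)
```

View pics/z1.png

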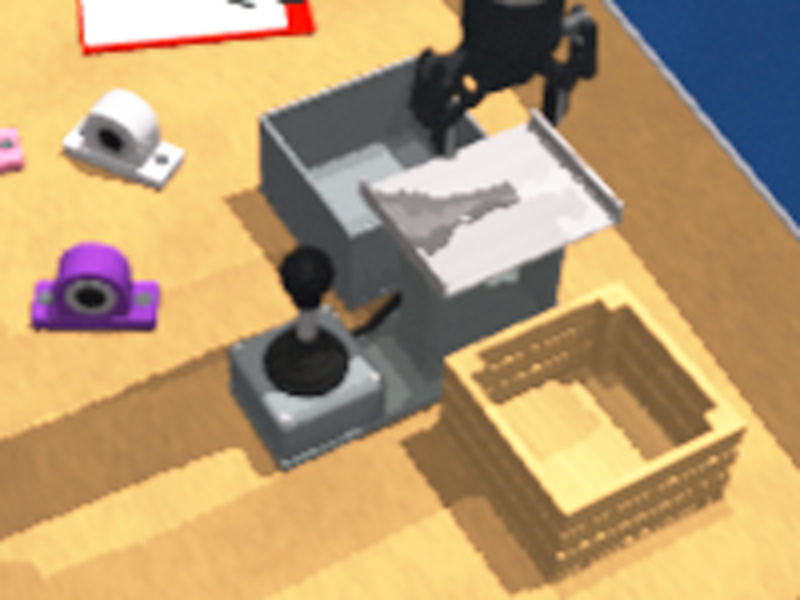

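Run:
```python
from h import *
c=cal('side0.png')
g=lambda u,v,z:at(c,170+(u+.5)/4-.5,130+(v+.5)/4-.5,z)
np.set_printoptions(precision=4,suppress=True)
k=g(306,277,.175);print('knob',k)
T=[g(*p,z) for p,z in [((365,185),.181),((445,290),.181),((620,215),.181),((537,113),.181)]];print('tray',T,np.mean(T,0))
C=[g(*p,.1) for p in [(445,358),(565,515),(745,425),(615,285)]];print('crate',C,np.mean(C,0))
F=[g(64,150,.0),g(160,188,0),g(184,155,.016),g(64,142,.016),g(160,178,.016)];print('foot',F)
t=np.mean(T,0)
for a,b in[(k,t),(np.mean(C,0),t),(T[0],T[1]),(T[1],T[2]),(T[0],T[3]),(T[3],T[2]),(C[0],C[1]),(C[1],C[2]),(F[0],F[1]),(F[3],F[4]),(F[4],F[2])]:
    d=(b-a)[:2];print(np.linalg.norm(d),np.degrees(np.arctan2(d[1],d[0])))
print('arch top',g(125,97,.072))
```

```text
knob [ 0.4546 -0.0185  0.175 ]
tray [array([0.5353, 0.0484, 0.181 ]), array([ 0.5457, -0.0775,  0.181 ]), array([ 0.7089, -0.0618,  0.181 ]), array([0.7032, 0.0678, 0.181 ])] [ 0.6233 -0.0058  0.181 ]
crate [array([ 0.5489, -0.0818,  0.1   ]), array([ 0.5655, -0.2508,  0.1   ]), array([ 0.7341, -0.233 ,  0.1   ]), array([ 0.7129, -0.0682,  0.1   ])] [ 0.6404 -0.1585  0.1   ]
foot [array([0.3631, 0.3611, 0.    ]), array([0.4309, 0.2771, 0.    ]), array([0.4625, 0.2942, 0.016 ]), array([0.363 , 0.3556, 0.016 ]), array([0.431 , 0.2746, 0.016 ])]
0.16912353313909553 4.323355987429249
0.15364607909858022 96.38621188760897
0.12627397448442215 -85.30899472889446
0.16395120251292128 5.4754276998196145
0.16900860420232283 6.589304306954583
0.12972354999133343 -87.50908837199927
0.16978155758297903 -84.38281532901209
0.16956366919453558 6.025735442490029
0.10793860724082552 -51.122725117613385
0.10574184284559171 -50.000198232823394
0.03709072489318253 31.95813077520321
arch top [0.4217 0.3342 0.072 ]
```

>>> {"api": "apply_moves", "payload": {"rows": [{"x":20,"y":-12},{"x":36,"y":-22},{"x":36,"y":-22},{"x":36,"y":-22},{"x":36,"y":-22}]}}

```text
invalid input at $.rows[0]: expected keys x, y, z, ax, ay, az, gripper
```

>>> {"api": "apply_moves", "payload": {"rows": [{"x":36,"y":-22},{"x":36,"y":-22},{"x":36,"y":-22},{"x":34,"y":-25},{"x":26,"y":-19}]}}

```text
invalid input at $.rows[0]: expected keys x, y, z, ax, ay, az, gripper
```

>>> {"api": "apply_moves", "payload": {"rows": [{"az":-7},{"az":-7},{"az":-7},{"az":-7,"z":10},{"az":-7,"z":10}]}}

```text
invalid input at $.rows[0]: expected keys x, y, z, ax, ay, az, gripper
```

>>> {"api": "apply_moves", "payload": {"rows": [{"az":-5},{"z":0},{"z":0}]}}

```text
invalid input at $.rows[0]: expected keys x, y, z, ax, ay, az, gripper
```

Run:
```python
from h import *
c=snap('wrist','w1.png'); o=get_obs(); print(o['position'],R.from_quat(o['ee_rot']).as_matrix(),tcp_to_tips,o['clock'],o['joint_pos'])
s=cal('side0.png'); print('pink',at(s,161,172,0.02),'purple',at(s,194,207,.02))
print(proj(c,[.4147,.3318,.072]))
```

```text
[6.24738520e-01 6.61052327e-06 2.41724218e-01] [[ 1.29696946e-05  9.99999468e-01 -1.03103046e-03]
 [ 9.99999999e-01 -1.30077029e-05 -3.68576385e-05]
 [-3.68710303e-05 -1.03102999e-03 -9.99999468e-01]] 0.011 0.15 [-0.0226122   0.33269918 -0.06469059  1.46073088  0.02158966  1.34988898
 -0.08853057]
pink [0.2658177  0.35281644 0.02      ] purple [0.32434172 0.14164919 0.02      ]
[  43.88062617 -147.38185843]
```

View pics/w1.png

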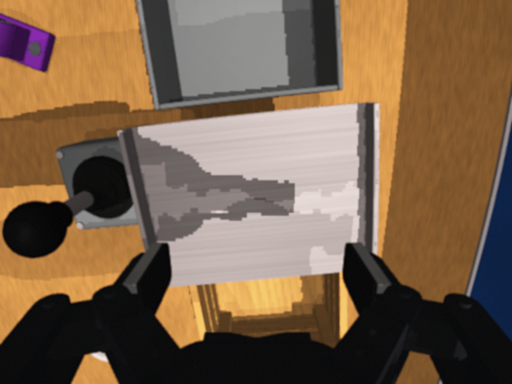

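All keys are needed in every row. The wrist view shows the tray from above, with the +y edge running (137,128)-(360,106), and the knob at (36,229).

>>> {"api": "apply_moves", "payload": {"rows": [{"x":20,"y":-12,"z":0,"ax":0,"ay":0,"az":0,"gripper":0},{"x":36,"y":-22,"z":0,"ax":0,"ay":0,"az":0,"gripper":0},{"x":36,"y":-22,"z":0,"ax":0,"ay":0,"az":0,"gripper":0},{"x":36,"y":-22,"z":0,"ax":0,"ay":0,"az":0,"gripper":0},{"x":36,"y":-22,"z":0,"ax":0,"ay":0,"az":0,"gripper":0}]}}

```text
clock: 0.57
position: [0.5247, 0.1635, 0.2421]
ee_rot: [0.707, 0.707, -0.0, 0.0]
ft_force: [1.9, 0.6, -0.9]
grip_width: 1.002
grasp_force: 0.0
```

>>> {"api": "apply_moves", "payload": {"rows": [{"x":36,"y":-22,"z":0,"ax":0,"ay":0,"az":0,"gripper":0},{"x":36,"y":-22,"z":0,"ax":0,"ay":0,"az":0,"gripper":0},{"x":36,"y":-22,"z":0,"ax":0,"ay":0,"az":0,"gripper":0},{"x":34,"y":-25,"z":0,"ax":0,"ay":0,"az":0,"gripper":0},{"x":26,"y":-19,"z":0,"ax":0,"ay":0,"az":0,"gripper":0}]}}

```text
clock: 0.98
position: [0.4146, 0.3312, 0.2423]
ee_rot: [0.706, 0.708, 0.0, -0.0]
ft_force: [-0.2, 0.7, 0.0]
grip_width: 1.0
grasp_force: 0.0
```

>>> {"api": "apply_moves", "payload": {"rows": [{"x":0,"y":0,"z":0,"ax":0,"ay":0,"az":-7,"gripper":0},{"x":0,"y":0,"z":0,"ax":0,"ay":0,"az":-7,"gripper":0},{"x":0,"y":0,"z":0,"ax":0,"ay":0,"az":-7,"gripper":0},{"x":0,"y":0,"z":0,"ax":0,"ay":0,"az":-7,"gripper":0},{"x":0,"y":0,"z":0,"ax":0,"ay":0,"az":-7,"gripper":0}]}}

```text
clock: 1.4
position: [0.4171, 0.3284, 0.2421]
ee_rot: [0.459, 0.888, -0.0, -0.0]
ft_force: [-0.1, 0.1, -0.7]
grip_width: 1.002
grasp_force: 0.0
```

>>> {"api": "apply_moves", "payload": {"rows": [{"x":0,"y":0,"z":0,"ax":0,"ay":0,"az":-5,"gripper":0},{"x":0,"y":0,"z":0,"ax":0,"ay":0,"az":0,"gripper":0},{"x":0,"y":0,"z":0,"ax":0,"ay":0,"az":0,"gripper":0}]}}

```text
clock: 1.65
position: [0.4172, 0.3284, 0.2422]
ee_rot: [0.424, 0.906, -0.0, -0.0]
ft_force: [-0.7, -0.2, 1.3]
grip_width: 1.005
grasp_force: 0.0
```

Run:
```python
from h import *
np.set_printoptions(precision=4,suppress=True)
s=cal('w1.png'); print('tray w1',at(s,137,128,.165),at(s,360,106,.165),at(s,122,131,.181),at(s,377,103,.181),'knob',at(s,36,229,.175))
c=snap('wrist','w2.png'); o=get_obs(); print(o['position'],R.from_quat(o['ee_rot']).as_matrix(),o['clock'])
print(proj(c,[.4147,.3318,.072]))
```

```text
tray w1 [0.5409 0.0576 0.165 ] [0.6949 0.0722 0.165 ] [0.5371 0.0572 0.181 ] [0.7003 0.0745 0.181 ] knob [ 0.4555 -0.0158  0.175 ]
[0.4172 0.3283 0.2422] [[-0.6401  0.7683 -0.0001]
 [ 0.7683  0.6401 -0.0002]
 [-0.     -0.0002 -1.    ]] 1.7
[256.529 171.091]
```

View pics/w2.png

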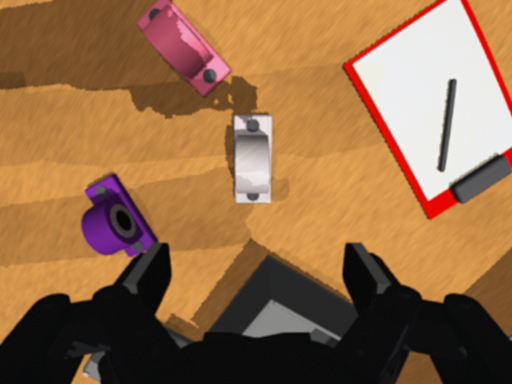

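The silver block's foot spans (235,115)-(271,203) and is parallel to the tool. The purple and pink ones stand clear of the fingers.

Run:
```python
from h import *
np.set_printoptions(precision=4,suppress=True)
c=cal('w2.png'); o=get_obs(); M=R.from_quat(o['ee_rot']).as_matrix(); p=o['position']
Q=[at(c,*q,.016) for q in[(234.5,114.5),(270.5,114.5),(271.5,203),(235.5,202.5)]]
m=np.mean(Q,0);print(Q,m,'tool mm',M.T@(m-p)*1000)
for a,b in[(0,1),(0,3),(1,2)]:
    d=M.T@(Q[b]-Q[a]);print(d*1000)
for q in [(150,255),(120,225)]: print('purple tool',M.T@(at(c,*q,.016)-p)*1000)
```

```text
[array([0.3598, 0.3574, 0.016 ]), array([0.3922, 0.3843, 0.016 ]), array([0.4644, 0.3018, 0.016 ]), array([0.4288, 0.273 , 0.016 ])] [0.4113 0.3291 0.016 ] tool mm [  4.4079  -3.9945 226.1872]
[-0.0368 42.1279 -0.0084]
[-108.9866   -0.991     0.0051]
[-109.628     2.6555    0.0044]
purple tool [-126.0437 -145.2186  226.2214]
purple tool [ -81.8075 -180.9281  226.2266]
```

>>> {"api": "apply_moves", "payload": {"rows": [{"x":2,"y":-2,"z":30,"ax":0,"ay":0,"az":0,"gripper":0},{"x":2,"y":-1,"z":40,"ax":0,"ay":0,"az":0,"gripper":0},{"x":0,"y":0,"z":40,"ax":0,"ay":0,"az":0,"gripper":0},{"x":0,"y":0,"z":40,"ax":0,"ay":0,"az":0,"gripper":0},{"x":0,"y":0,"z":30,"ax":0,"ay":0,"az":0,"gripper":0}]}}

```text
clock: 2.12
position: [0.4113, 0.3287, 0.0594]
ee_rot: [0.424, 0.906, -0.001, -0.0]
ft_force: [0.9, -0.3, -0.7]
grip_width: 1.001
grasp_force: 0.0
```

>>> {"api": "apply_moves", "payload": {"rows": [{"x":0,"y":0,"z":18,"ax":0,"ay":0,"az":0,"gripper":0},{"x":0,"y":0,"z":10,"ax":0,"ay":0,"az":0,"gripper":0},{"x":0,"y":0,"z":0,"ax":0,"ay":0,"az":0,"gripper":0.3},{"x":0,"y":0,"z":0,"ax":0,"ay":0,"az":0,"gripper":1},{"x":0,"y":0,"z":0,"ax":0,"ay":0,"az":0,"gripper":1}], "newtons": 50}}

```text
clock: 2.53
position: [0.4132, 0.3304, 0.0359]
ee_rot: [0.423, 0.906, 0.001, 0.001]
ft_force: [0.4, 0.4, -0.5]
grip_width: 0.606
grasp_force: 0.0
```

>>> {"api": "apply_moves", "payload": {"rows": [{"x":0,"y":0,"z":0,"ax":0,"ay":0,"az":0,"gripper":1},{"x":0,"y":0,"z":0,"ax":0,"ay":0,"az":0,"gripper":1},{"x":0,"y":0,"z":0,"ax":0,"ay":0,"az":0,"gripper":1},{"x":0,"y":0,"z":0,"ax":0,"ay":0,"az":0,"gripper":1}]}}

```text
clock: 2.87
position: [0.4132, 0.3303, 0.0359]
ee_rot: [0.423, 0.906, 0.001, 0.001]
ft_force: [-0.8, -0.1, 7.7]
grip_width: 0.413
grasp_force: 51.2
```

>>> {"api": "apply_moves", "payload": {"rows": [{"x":0,"y":0,"z":-20,"ax":0,"ay":0,"az":0,"gripper":1},{"x":0,"y":0,"z":-40,"ax":0,"ay":0,"az":0,"gripper":1},{"x":0,"y":0,"z":-40,"ax":0,"ay":0,"az":0,"gripper":1},{"x":0,"y":0,"z":-40,"ax":0,"ay":0,"az":0,"gripper":1},{"x":0,"y":0,"z":-40,"ax":0,"ay":0,"az":0,"gripper":1}]}}

```text
clock: 3.28
position: [0.4118, 0.3292, 0.2165]
ee_rot: [0.423, 0.906, -0.0, 0.0]
ft_force: [1.7, 0.6, -2.9]
grip_width: 0.418
grasp_force: 51.3
```

>>> {"api": "apply_moves", "payload": {"rows": [{"x":0,"y":0,"z":-40,"ax":0,"ay":0,"az":0,"gripper":1},{"x":-10,"y":-1,"z":-14,"ax":0,"ay":0,"az":0,"gripper":1},{"x":-25,"y":-4,"z":0,"ax":0,"ay":0,"az":0,"gripper":1},{"x":-36,"y":-5,"z":0,"ax":0,"ay":0,"az":0,"gripper":1},{"x":-36,"y":-5,"z":0,"ax":0,"ay":0,"az":0,"gripper":1}]}}

```text
clock: 3.7
position: [0.4696, 0.2374, 0.269]
ee_rot: [0.422, 0.907, 0.0, 0.0]
ft_force: [1.7, -0.1, -2.5]
grip_width: 0.419
grasp_force: 51.6
```

>>> {"api": "apply_moves", "payload": {"rows": [{"x":-36,"y":-5,"z":0,"ax":0,"ay":0,"az":0,"gripper":1},{"x":-36,"y":-5,"z":0,"ax":0,"ay":0,"az":0,"gripper":1},{"x":-36,"y":-5,"z":0,"ax":0,"ay":0,"az":0,"gripper":1},{"x":-36,"y":-5,"z":0,"ax":0,"ay":0,"az":0,"gripper":1},{"x":-36,"y":-5,"z":0,"ax":0,"ay":0,"az":0,"gripper":1}]}}

```text
clock: 4.12
position: [0.5666, 0.0823, 0.2685]
ee_rot: [0.423, 0.906, -0.0, 0.0]
ft_force: [0.9, 0.4, -3.3]
grip_width: 0.415
grasp_force: 51.6
```

>>> {"api": "apply_moves", "payload": {"rows": [{"x":-36,"y":-5,"z":0,"ax":0,"ay":0,"az":0,"gripper":1},{"x":-36,"y":-5,"z":0,"ax":0,"ay":0,"az":0,"gripper":1},{"x":-20,"y":0,"z":0,"ax":0,"ay":0,"az":0,"gripper":1},{"x":-10,"y":0,"z":0,"ax":0,"ay":0,"az":-4,"gripper":1},{"x":0,"y":0,"z":0,"ax":0,"ay":0,"az":-6,"gripper":1}]}}

```text
clock: 4.53
position: [0.6248, -0.0039, 0.2677]
ee_rot: [0.343, 0.939, -0.001, -0.0]
ft_force: [0.1, -0.2, -3.7]
grip_width: 0.415
grasp_force: 51.6
```

>>> {"api": "apply_moves", "payload": {"rows": [{"x":0,"y":0,"z":0,"ax":0,"ay":0,"az":-7,"gripper":1},{"x":0,"y":0,"z":0,"ax":0,"ay":0,"az":-7,"gripper":1},{"x":0,"y":0,"z":0,"ax":0,"ay":0,"az":-7,"gripper":1},{"x":0,"y":0,"z":0,"ax":0,"ay":0,"az":-7,"gripper":1},{"x":0,"y":0,"z":0,"ax":0,"ay":0,"az":-7,"gripper":1}]}}

```text
clock: 4.95
position: [0.6238, -0.0006, 0.2682]
ee_rot: [0.041, 0.999, -0.0, -0.0]
ft_force: [0.2, -0.9, -4.4]
grip_width: 0.41
grasp_force: 51.5
```

>>> {"api": "apply_moves", "payload": {"rows": [{"x":0,"y":0,"z":0,"ax":0,"ay":0,"az":-7,"gripper":1},{"x":0,"y":0,"z":0,"ax":0,"ay":0,"az":-4,"gripper":1},{"x":0,"y":0,"z":0,"ax":0,"ay":0,"az":0,"gripper":1},{"x":0,"y":0,"z":0,"ax":0,"ay":0,"az":0,"gripper":1}]}}

```text
clock: 5.28
position: [0.6239, -0.0006, 0.2682]
ee_rot: [-0.051, 0.999, 0.0, -0.0]
ft_force: [-1.0, -0.0, -3.2]
grip_width: 0.416
grasp_force: 51.5
```

Run:
```python
from h import *
np.set_printoptions(precision=4,suppress=True)
o=get_obs(); print(o['position'],R.from_quat(o['ee_rot']).as_matrix(),o['clock'],o['joint_pos'],o['grip_width'])
a=snap('side','s3.png')['color'][110:270,200:360]; b=snap('wrist','w3.png')['color']
cv2.imwrite('pics/v3.png',np.hstack([cv2.resize(a[...,::-1],(384,384),interpolation=cv2.INTER_CUBIC),b[:,:400,::-1]]))
```

```text
[ 0.6239 -0.0006  0.2682] [[-0.9948 -0.1018 -0.0003]
 [-0.1018  0.9948  0.0001]
 [ 0.0003  0.0001 -1.    ]] 5.2833 [ 0.1028  0.3284 -0.2258  1.4161  0.0732  1.4055  1.5493] 0.41565739800441526
```

View pics/v3.png

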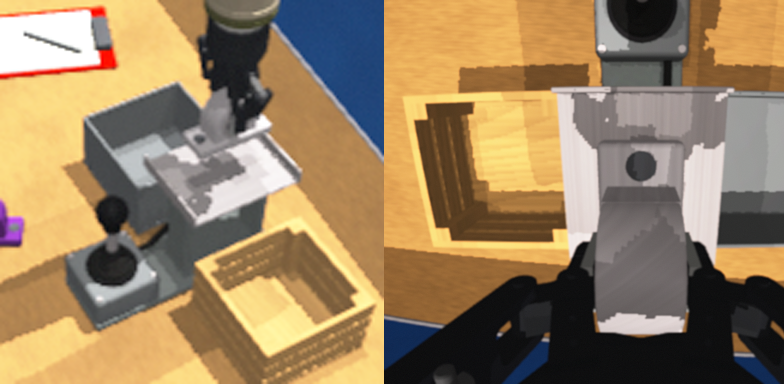

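The block is held level over the tray and centred between its sides (hole at 641, tray edges at 553 and 733). I'll lower it.

>>> {"api": "apply_moves", "payload": {"rows": [{"x":0,"y":0,"z":20,"ax":0,"ay":0,"az":0,"gripper":1},{"x":0,"y":0,"z":20,"ax":0,"ay":0,"az":0,"gripper":1},{"x":0,"y":0,"z":14,"ax":0,"ay":0,"az":0,"gripper":1},{"x":0,"y":0,"z":8,"ax":0,"ay":0,"az":0,"gripper":1},{"x":0,"y":0,"z":2,"ax":0,"ay":0,"az":0,"gripper":1}]}}

```text
clock: 5.8
position: [0.6234, -0.0005, 0.2027]
ee_rot: [-0.052, 0.999, 0.0, -0.001]
ft_force: [-0.0, 0.6, -3.3]
grip_width: 0.416
grasp_force: 51.5
```

>>> {"api": "apply_moves", "payload": {"rows": [{"x":0,"y":0,"z":1,"ax":0,"ay":0,"az":0,"gripper":1},{"x":0,"y":0,"z":1,"ax":0,"ay":0,"az":0,"gripper":1},{"x":0,"y":0,"z":0,"ax":0,"ay":0,"az":0,"gripper":1}]}}

```text
clock: 6.05
position: [0.6246, -0.0005, 0.2033]
ee_rot: [-0.052, 0.999, -0.0, 0.001]
ft_force: [0.3, 0.4, -2.6]
grip_width: 0.415
grasp_force: 51.5
```

>>> {"api": "apply_moves", "payload": {"rows": [{"x":0,"y":0,"z":1,"ax":0,"ay":0,"az":0,"gripper":1},{"x":0,"y":0,"z":1,"ax":0,"ay":0,"az":0,"gripper":1},{"x":0,"y":0,"z":0,"ax":0,"ay":0,"az":0,"gripper":1}]}}

```text
clock: 6.3
position: [0.6244, -0.0005, 0.2009]
ee_rot: [-0.052, 0.999, -0.0, 0.001]
ft_force: [0.7, -0.2, -0.4]
grip_width: 0.415
grasp_force: 51.7
```

>>> {"api": "apply_moves", "payload": {"rows": [{"x":0,"y":0,"z":1,"ax":0,"ay":0,"az":0,"gripper":1},{"x":0,"y":0,"z":0,"ax":0,"ay":0,"az":0,"gripper":1}]}}

```text
clock: 6.47
position: [0.6248, -0.0004, 0.2009]
ee_rot: [-0.052, 0.999, -0.0, 0.001]
ft_force: [-1.4, 0.3, 5.8]
grip_width: 0.414
grasp_force: 52.5
```

>>> {"api": "apply_moves", "payload": {"rows": [{"x":0,"y":0,"z":-1,"ax":0,"ay":0,"az":0,"gripper":1},{"x":0,"y":0,"z":0,"ax":0,"ay":0,"az":0,"gripper":1},{"x":0,"y":0,"z":0,"ax":0,"ay":0,"az":0,"gripper":0.5},{"x":0,"y":0,"z":0,"ax":0,"ay":0,"az":0,"gripper":0.4},{"x":0,"y":0,"z":0,"ax":0,"ay":0,"az":0,"gripper":0.2}], "newtons": 20}}

```text
clock: 6.88
position: [0.6242, -0.0005, 0.2003]
ee_rot: [-0.052, 0.999, 0.0, 0.0]
ft_force: [0.3, 0.2, -0.5]
grip_width: 0.723
grasp_force: 0.0
```

>>> {"api": "apply_moves", "payload": {"rows": [{"x":0,"y":0,"z":0,"ax":0,"ay":0,"az":0,"gripper":0},{"x":0,"y":0,"z":0,"ax":0,"ay":0,"az":0,"gripper":0},{"x":0,"y":0,"z":0,"ax":0,"ay":0,"az":0,"gripper":0},{"x":0,"y":0,"z":-10,"ax":0,"ay":0,"az":0,"gripper":0},{"x":0,"y":0,"z":-25,"ax":0,"ay":0,"az":0,"gripper":0}]}}

```text
clock: 7.3
position: [0.6225, -0.0007, 0.2329]
ee_rot: [-0.052, 0.999, 0.0, -0.003]
ft_force: [0.9, 0.5, 0.0]
grip_width: 1.0
grasp_force: 0.0
```

>>> {"api": "apply_moves", "payload": {"rows": [{"x":0,"y":0,"z":-35,"ax":0,"ay":0,"az":0,"gripper":0},{"x":0,"y":0,"z":-35,"ax":0,"ay":0,"az":0,"gripper":0},{"x":0,"y":0,"z":0,"ax":0,"ay":0,"az":0,"gripper":0}]}}

```text
clock: 7.55
position: [0.6262, -0.0002, 0.3141]
ee_rot: [-0.052, 0.999, -0.0, 0.006]
ft_force: [0.8, 0.4, -0.4]
grip_width: 0.999
grasp_force: 0.0
```

Run:
```python
from h import *
np.set_printoptions(precision=4,suppress=True)
o=get_obs(); print(o['position'],R.from_quat(o['ee_rot']).as_matrix(),o['clock'],o['joint_pos'],o['grip_width'])
a=snap('side','s4.png')['color'][110:270,200:360]; b=snap('wrist','w4.png')['color']
cv2.imwrite('pics/v4.png',np.hstack([cv2.resize(a[...,::-1],(384,384),interpolation=cv2.INTER_CUBIC),b[:,:400,::-1]]))
```

```text
[ 0.6262 -0.0002  0.3141] [[-0.9945 -0.1044  0.0112]
 [-0.1044  0.9945  0.0005]
 [-0.0111 -0.0006 -0.9999]] 7.55 [ 0.0997  0.3118 -0.2252  1.343   0.0696  1.4832  1.5551] 0.9986926444846111
```

View pics/v4.png

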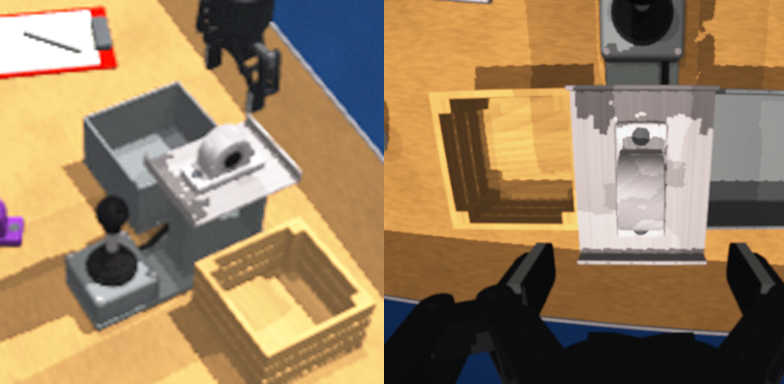

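The block sits centred on the level tray, and the knob is still upright. Next I'll go to the knob.

>>> {"api": "apply_moves", "payload": {"rows": [{"x":22,"y":0,"z":0,"ax":0,"ay":0,"az":0,"gripper":0},{"x":38,"y":0,"z":0,"ax":0,"ay":0,"az":0,"gripper":0},{"x":38,"y":0,"z":0,"ax":0,"ay":0,"az":0,"gripper":0},{"x":38,"y":0,"z":0,"ax":0,"ay":0,"az":0,"gripper":0},{"x":26,"y":0,"z":0,"ax":0,"ay":0,"az":0,"gripper":0}]}}

```text
clock: 8.07
position: [0.4598, -0.0179, 0.3042]
ee_rot: [-0.052, 0.999, -0.0, -0.001]
ft_force: [-0.2, 0.0, 1.3]
grip_width: 0.999
grasp_force: 0.0
```

>>> {"api": "apply_moves", "payload": {"rows": [{"x":10,"y":0,"z":0,"ax":0,"ay":0,"az":0,"gripper":0},{"x":0,"y":0,"z":20,"ax":0,"ay":0,"az":0,"gripper":0},{"x":0,"y":0,"z":20,"ax":0,"ay":0,"az":0,"gripper":0},{"x":0,"y":0,"z":0,"ax":0,"ay":0,"az":0,"gripper":0},{"x":0,"y":0,"z":0,"ax":0,"ay":0,"az":0,"gripper":0}]}}

```text
clock: 8.48
position: [0.4525, -0.0185, 0.2645]
ee_rot: [-0.052, 0.999, 0.0, -0.001]
ft_force: [0.0, 0.3, -0.3]
grip_width: 1.001
grasp_force: 0.0
```

Run:
```python
from h import *
np.set_printoptions(precision=4,suppress=True)
o=get_obs(); print(o['position'],R.from_quat(o['ee_rot']).as_matrix(),o['clock'],o['joint_pos'])
M=R.from_quat(o['ee_rot']).as_matrix()
c=snap('wrist','w5.png'); print(proj(c,[.455,-.017,.175]))
s=cal('s4.png'); 
for k in([.4546,-.0185,.175],at(s,246.2,198.8,.175)): print(M.T@(np.array(k)-o['position'])*1000)
```

```text
[ 0.4525 -0.0185  0.2645] [[-0.9945 -0.1046 -0.0027]
 [-0.1046  0.9945  0.0002]
 [ 0.0027  0.0005 -1.    ]] 8.4833 [ 0.178  -0.0474 -0.2288  1.8433 -0.0113  1.3472  1.6276]
[256.8634 202.6787]
[-2.3217 -0.2658 89.4814]
[-2.7067 -0.1398 89.4804]
```

View pics/w5.png

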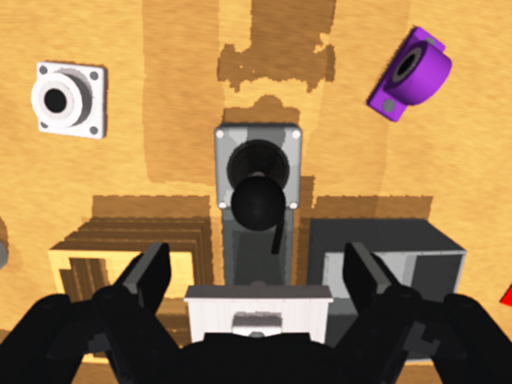

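The knob is centred between the fingers at (259,203), within 1-2 mm of the prediction. I'll descend and grip it gently.

>>> {"api": "apply_moves", "payload": {"rows": [{"x":-2,"y":1,"z":25,"ax":0,"ay":0,"az":0,"gripper":0},{"x":0,"y":0,"z":30,"ax":0,"ay":0,"az":0,"gripper":0},{"x":0,"y":0,"z":25,"ax":0,"ay":0,"az":0,"gripper":0},{"x":0,"y":0,"z":13,"ax":0,"ay":0,"az":0,"gripper":0},{"x":0,"y":0,"z":5,"ax":0,"ay":0,"az":0,"gripper":0}]}}

```text
clock: 8.95
position: [0.4546, -0.0172, 0.166]
ee_rot: [-0.052, 0.999, 0.0, -0.001]
ft_force: [0.7, 0.3, 0.5]
grip_width: 0.998
grasp_force: 0.0
```

>>> {"api": "apply_moves", "payload": {"rows": [{"x":0,"y":0,"z":0,"ax":0,"ay":0,"az":0,"gripper":0.15},{"x":0,"y":0,"z":0,"ax":0,"ay":0,"az":0,"gripper":0.3},{"x":0,"y":0,"z":0,"ax":0,"ay":0,"az":0,"gripper":0.38},{"x":0,"y":0,"z":0,"ax":0,"ay":0,"az":0,"gripper":0.43},{"x":0,"y":0,"z":0,"ax":0,"ay":0,"az":0,"gripper":0.47}], "newtons": 40}}

```text
clock: 9.37
position: [0.4555, -0.0173, 0.1682]
ee_rot: [-0.052, 0.999, -0.0, 0.001]
ft_force: [-0.0, -0.5, -0.3]
grip_width: 0.529
grasp_force: 0.0
```

>>> {"api": "apply_moves", "payload": {"rows": [{"x":0,"y":0,"z":0,"ax":0,"ay":0,"az":0,"gripper":0.5},{"x":0,"y":0,"z":0,"ax":0,"ay":0,"az":0,"gripper":0.6},{"x":0,"y":0,"z":0,"ax":0,"ay":0,"az":0,"gripper":0.8},{"x":0,"y":0,"z":0,"ax":0,"ay":0,"az":0,"gripper":1},{"x":0,"y":0,"z":0,"ax":0,"ay":0,"az":0,"gripper":1}]}}

```text
clock: 9.78
position: [0.4555, -0.0173, 0.1684]
ee_rot: [-0.052, 0.999, -0.0, 0.001]
ft_force: [-1.4, -0.4, 8.3]
grip_width: 0.491
grasp_force: 39.4
```

Run:
```python
from h import *
np.set_printoptions(precision=4,suppress=True)
o=get_obs(); print(o)
M=R.from_quat(o['ee_rot']).as_matrix(); print(M, (.46,'r mm',(o['position'][2]-.06)*1000))
```

```text
{'clock': 9.7833, 'joint_pos': array([ 0.1724,  0.0306, -0.2374,  1.9748,  0.0082,  1.1356,  1.6071]), 'joint_velocities': array([-0.001 , -0.0007,  0.0005, -0.0006, -0.0004,  0.0013, -0.0011]), 'tau': array([ -0.0785, -35.0354,  -0.2005, -34.2368,   0.0325,  -0.6812,
        -0.008 ]), 'position': array([ 0.4555, -0.0173,  0.1684]), 'ee_rot': array([-0.0523,  0.9986, -0.0001,  0.0008]), 'ft_force': array([-1.3985, -0.354 ,  8.3431]), 'torque': array([ 0.0257,  0.4773, -0.0054]), 'grasp_force': 39.422627091407776, 'grip_width': 0.4913273656369234}
[[-0.9945 -0.1045  0.0015]
 [-0.1045  0.9945 -0.0001]
 [-0.0015 -0.0003 -1.    ]] (0.46, 'r mm', np.float64(108.37575742970165))
```

>>> {"api": "apply_moves", "payload": {"rows": [{"x":0,"y":-1,"z":0,"ax":-0.5,"ay":0,"az":0,"gripper":1},{"x":0,"y":-1.9,"z":0,"ax":-1,"ay":0,"az":0,"gripper":1},{"x":0,"y":-2.8,"z":0,"ax":-1.5,"ay":0,"az":0,"gripper":1},{"x":0,"y":-3.8,"z":0.1,"ax":-2,"ay":0,"az":0,"gripper":1},{"x":0,"y":-3.8,"z":0.1,"ax":-2,"ay":0,"az":0,"gripper":1}]}}

```text
clock: 10.2
position: [0.4568, -0.0305, 0.1675]
ee_rot: [-0.053, 0.997, 0.062, -0.002]
ft_force: [-2.3, 1.2, 5.8]
grip_width: 0.495
grasp_force: 39.9
```

>>> {"api": "apply_moves", "payload": {"rows": [{"x":0,"y":-3.8,"z":0.1,"ax":-2,"ay":0,"az":0,"gripper":1},{"x":0,"y":-3.8,"z":0.1,"ax":-2,"ay":0,"az":0,"gripper":1},{"x":0,"y":-3.8,"z":0.1,"ax":-2,"ay":0,"az":0,"gripper":1}]}}

```text
clock: 10.45
position: [0.458, -0.0417, 0.1655]
ee_rot: [-0.052, 0.992, 0.114, -0.005]
ft_force: [-2.2, 1.3, 6.2]
grip_width: 0.492
grasp_force: 40.0
```

>>> {"api": "apply_moves", "payload": {"rows": [{"x":0,"y":-3.8,"z":0.1,"ax":-2,"ay":0,"az":0,"gripper":1},{"x":0,"y":-3.8,"z":0.1,"ax":-2,"ay":0,"az":0,"gripper":1},{"x":0,"y":-3.8,"z":0.1,"ax":-2,"ay":0,"az":0,"gripper":1},{"x":0,"y":-3.8,"z":0.1,"ax":-2,"ay":0,"az":0,"gripper":1},{"x":0,"y":-3.8,"z":0.1,"ax":-2,"ay":0,"az":0,"gripper":1}]}}

```text
clock: 10.87
position: [0.4598, -0.0595, 0.1596]
ee_rot: [-0.052, 0.978, 0.2, -0.01]
ft_force: [-2.0, 2.1, 7.3]
grip_width: 0.493
grasp_force: 40.0
```

>>> {"api": "apply_moves", "payload": {"rows": [{"x":0,"y":-2.8,"z":0,"ax":-1.5,"ay":0,"az":0,"gripper":1},{"x":0,"y":-1.9,"z":0,"ax":-1,"ay":0,"az":0,"gripper":1},{"x":0,"y":-1.5,"z":0,"ax":-0.5,"ay":0,"az":0,"gripper":1},{"x":0,"y":0,"z":0,"ax":0,"ay":0,"az":0,"gripper":1}]}}

```text
clock: 11.2
position: [0.4604, -0.0647, 0.1571]
ee_rot: [-0.051, 0.973, 0.226, -0.011]
ft_force: [-3.2, 1.5, 11.4]
grip_width: 0.495
grasp_force: 40.2
```

Run:
```python
from h import *
np.set_printoptions(precision=4,suppress=True)
o=get_obs(); print(o['position'],o['ft_force'],o['torque'],o['clock'],o['grip_width'])
M=R.from_quat(o['ee_rot']).as_matrix(); print('lean deg',np.degrees(np.arccos(-M[2,2])))
p0=np.array([.4555,-.0173,.1684]); d=o['position']-p0; print('tilt by travel',np.arctan2(np.linalg.norm(d[:2]),o['position'][2]-.06))
```

```text
[ 0.4604 -0.0647  0.1571] [-3.1747  1.532  11.4233] [0.9171 0.5854 0.2455] 11.2 0.4950091817307479
lean deg 26.145118138959948
tilt by travel 0.4564257237749488
```

>>> {"api": "apply_moves", "payload": {"rows": [{"x":0,"y":-0.8,"z":0,"ax":-0.4,"ay":0,"az":0,"gripper":1},{"x":0,"y":0,"z":0,"ax":0,"ay":0,"az":0,"gripper":1},{"x":0,"y":0,"z":0,"ax":0,"ay":0,"az":0,"gripper":1},{"x":0,"y":0,"z":0,"ax":0,"ay":0,"az":0,"gripper":1},{"x":0,"y":0,"z":0,"ax":0,"ay":0,"az":0,"gripper":1}]}}

```text
clock: 11.62
position: [0.4604, -0.0647, 0.1571]
ee_rot: [-0.052, 0.972, 0.229, -0.012]
ft_force: [-3.9, 5.4, 12.4]
grip_width: 0.493
grasp_force: 40.3
```

>>> {"api": "apply_moves", "payload": {"rows": [{"x":0,"y":0,"z":0,"ax":0,"ay":0,"az":0,"gripper":1},{"x":0,"y":0,"z":0,"ax":0,"ay":0,"az":0,"gripper":1},{"x":0,"y":0,"z":0,"ax":0,"ay":0,"az":0,"gripper":1},{"x":0,"y":0,"z":0,"ax":0,"ay":0,"az":0,"gripper":1},{"x":0,"y":0,"z":0,"ax":0,"ay":0,"az":0,"gripper":1}]}}

```text
clock: 12.03
position: [0.4604, -0.0647, 0.1571]
ee_rot: [-0.052, 0.972, 0.229, -0.012]
ft_force: [-3.3, 4.3, 12.6]
grip_width: 0.493
grasp_force: 40.3
```

>>> {"api": "apply_moves", "payload": {"rows": [{"x":0,"y":0,"z":0,"ax":0,"ay":0,"az":0,"gripper":1},{"x":0,"y":0,"z":0,"ax":0,"ay":0,"az":0,"gripper":1},{"x":0,"y":0,"z":0,"ax":0,"ay":0,"az":0,"gripper":1},{"x":0,"y":0,"z":0,"ax":0,"ay":0,"az":0,"gripper":1},{"x":0,"y":0,"z":0,"ax":0,"ay":0,"az":0,"gripper":1}]}}

```text
clock: 12.45
position: [0.4604, -0.0647, 0.1571]
ee_rot: [-0.052, 0.972, 0.229, -0.012]
ft_force: [-3.9, 3.9, 12.3]
grip_width: 0.491
grasp_force: 40.3
```

Run:
```python
from h import *
o=get_obs(); print(o['position'],o['ft_force'],o['torque'],o['clock'],o['grip_width'])
a=snap('side','s6.png')['color'][110:270,200:360]; b=snap('scene','c6.png')['color'][140:300,210:370]
cv2.imwrite('pics/v6.png',np.hstack([cv2.resize(q[...,::-1],(400,400),interpolation=cv2.INTER_CUBIC) for q in(a,b)]))
```

```text
[ 0.46040061 -0.06474833  0.15705875] [-3.88446475  3.90977199 12.33534484] [1.02737658 0.71414315 0.16766458] 12.45 0.4911023562721444
```

View pics/v6.png

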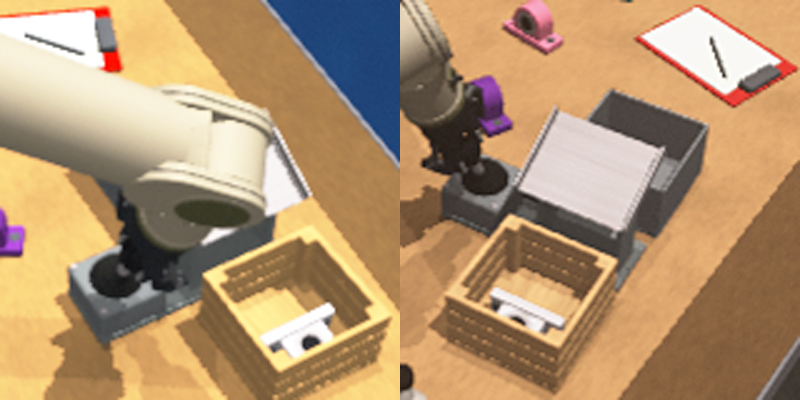

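The casting lies in the crate (scene crop 520,310) and the tray is empty. I'll hold a little longer, then ease back.

>>> {"api": "apply_moves", "payload": {"rows": [{"x":0,"y":0,"z":0,"ax":0,"ay":0,"az":0,"gripper":1},{"x":0,"y":0,"z":0,"ax":0,"ay":0,"az":0,"gripper":1},{"x":0,"y":0,"z":0,"ax":0,"ay":0,"az":0,"gripper":1},{"x":0,"y":0,"z":0,"ax":0,"ay":0,"az":0,"gripper":1},{"x":0,"y":0,"z":0,"ax":0,"ay":0,"az":0,"gripper":1}]}}

```text
clock: 12.97
position: [0.4604, -0.0647, 0.1571]
ee_rot: [-0.052, 0.972, 0.229, -0.012]
ft_force: [-3.9, 5.4, 12.5]
grip_width: 0.495
grasp_force: 40.3
```

>>> {"api": "apply_moves", "payload": {"rows": [{"x":0,"y":0,"z":0,"ax":0,"ay":0,"az":0,"gripper":1},{"x":0,"y":0,"z":0,"ax":0,"ay":0,"az":0,"gripper":1},{"x":0,"y":0,"z":0,"ax":0,"ay":0,"az":0,"gripper":1},{"x":0,"y":0,"z":0,"ax":0,"ay":0,"az":0,"gripper":1},{"x":0,"y":1.2,"z":0,"ax":0.4,"ay":0,"az":0,"gripper":1}]}}

```text
clock: 13.38
position: [0.4603, -0.0644, 0.1573]
ee_rot: [-0.051, 0.973, 0.225, -0.011]
ft_force: [-2.0, 0.1, 8.5]
grip_width: 0.495
grasp_force: 40.2
```

>>> {"api": "apply_moves", "payload": {"rows": [{"x":0,"y":1.9,"z":0,"ax":1,"ay":0,"az":0,"gripper":1},{"x":0,"y":2.8,"z":0,"ax":1.5,"ay":0,"az":0,"gripper":1},{"x":0,"y":2.8,"z":0.1,"ax":1.5,"ay":0,"az":0,"gripper":1},{"x":0,"y":2.8,"z":0,"ax":1.5,"ay":0,"az":0,"gripper":1},{"x":0,"y":2.8,"z":0.1,"ax":1.5,"ay":0,"az":0,"gripper":1}]}}

```text
clock: 13.8
position: [0.4591, -0.0523, 0.1624]
ee_rot: [-0.052, 0.985, 0.165, -0.008]
ft_force: [-3.0, 1.6, 9.4]
grip_width: 0.496
grasp_force: 40.2
```

>>> {"api": "apply_moves", "payload": {"rows": [{"x":0,"y":2.9,"z":0,"ax":1.5,"ay":0,"az":0,"gripper":1},{"x":0,"y":2.8,"z":0.1,"ax":1.5,"ay":0,"az":0,"gripper":1},{"x":0,"y":2.9,"z":0,"ax":1.5,"ay":0,"az":0,"gripper":1},{"x":0,"y":2.8,"z":0.1,"ax":1.5,"ay":0,"az":0,"gripper":1},{"x":0,"y":2.9,"z":0,"ax":1.5,"ay":0,"az":0,"gripper":1}]}}

```text
clock: 14.22
position: [0.4577, -0.0387, 0.1661]
ee_rot: [-0.052, 0.994, 0.1, -0.004]
ft_force: [-2.3, 0.9, 9.4]
grip_width: 0.488
grasp_force: 40.3
```

>>> {"api": "apply_moves", "payload": {"rows": [{"x":0,"y":2.8,"z":0.1,"ax":1.5,"ay":0,"az":0,"gripper":1},{"x":0,"y":2.9,"z":0,"ax":1.5,"ay":0,"az":0,"gripper":1},{"x":0,"y":2.8,"z":0.1,"ax":1.5,"ay":0,"az":0,"gripper":1},{"x":0,"y":2.9,"z":0,"ax":1.5,"ay":0,"az":0,"gripper":1},{"x":0,"y":2.8,"z":0,"ax":1.5,"ay":0,"az":0,"gripper":1}]}}

```text
clock: 14.63
position: [0.4563, -0.0247, 0.1681]
ee_rot: [-0.052, 0.998, 0.034, -0.001]
ft_force: [-3.9, 0.5, 8.4]
grip_width: 0.491
grasp_force: 40.3
```

>>> {"api": "apply_moves", "payload": {"rows": [{"x":0,"y":2.8,"z":0,"ax":1.5,"ay":0,"az":0,"gripper":1},{"x":0,"y":2.5,"z":0,"ax":1.3,"ay":0,"az":0,"gripper":1},{"x":0,"y":1.4,"z":0,"ax":0.7,"ay":0,"az":0,"gripper":1},{"x":0,"y":0.7,"z":0,"ax":0.4,"ay":0,"az":0,"gripper":1},{"x":0,"y":0,"z":0,"ax":0,"ay":0,"az":0,"gripper":1}]}}

```text
clock: 15.05
position: [0.4555, -0.0173, 0.1684]
ee_rot: [-0.053, 0.999, 0.0, 0.001]
ft_force: [-3.1, 0.1, 10.1]
grip_width: 0.491
grasp_force: 40.4
```

Run:
```python
from h import *
o=get_obs(); print(o['position'],o['ft_force'],o['torque'],o['clock'],o['grip_width'])
print(R.from_quat(o['ee_rot']).as_matrix())
```

```text
[ 0.45549518 -0.01733343  0.16838626] [-3.09045141  0.08363829 10.09985003] [-0.0047099   0.69274404 -0.09666558] 15.05 0.49148986963923946
[[-9.94440679e-01 -1.05285957e-01  1.61317653e-03]
 [-1.05284501e-01  9.94441676e-01  9.62475101e-04]
 [-1.70554508e-03  7.87281908e-04 -9.99998236e-01]]
```

>>> {"api": "apply_moves", "payload": {"rows": [{"x":0,"y":0,"z":0,"ax":0,"ay":0,"az":0,"gripper":1},{"x":0,"y":0,"z":0,"ax":0,"ay":0,"az":0,"gripper":1},{"x":0,"y":0,"z":0,"ax":0,"ay":0,"az":0,"gripper":0.49},{"x":0,"y":0,"z":0,"ax":0,"ay":0,"az":0,"gripper":0.45},{"x":0,"y":0,"z":0,"ax":0,"ay":0,"az":0,"gripper":0.35}], "newtons": 20}}

```text
clock: 15.47
position: [0.455, -0.0177, 0.1671]
ee_rot: [-0.052, 0.999, 0.001, 0.0]
ft_force: [-0.3, -0.1, -0.4]
grip_width: 0.648
grasp_force: 0.0
```

>>> {"api": "apply_moves", "payload": {"rows": [{"x":0,"y":0,"z":0,"ax":0,"ay":0,"az":0,"gripper":0.2},{"x":0,"y":0,"z":0,"ax":0,"ay":0,"az":0,"gripper":0},{"x":0,"y":0,"z":0,"ax":0,"ay":0,"az":0,"gripper":0},{"x":0,"y":0,"z":0,"ax":0,"ay":0,"az":0,"gripper":0},{"x":0,"y":0,"z":-20,"ax":0,"ay":0,"az":0,"gripper":0}]}}

```text
clock: 15.88
position: [0.4531, -0.0178, 0.1842]
ee_rot: [-0.052, 0.999, 0.001, -0.003]
ft_force: [-0.3, -0.3, 0.4]
grip_width: 0.995
grasp_force: 0.0
```

>>> {"api": "apply_moves", "payload": {"rows": [{"x":0,"y":0,"z":-35,"ax":0,"ay":0,"az":0,"gripper":0},{"x":0,"y":0,"z":-35,"ax":0,"ay":0,"az":0,"gripper":0},{"x":0,"y":0,"z":-30,"ax":0,"ay":0,"az":0,"gripper":0},{"x":0,"y":0,"z":-10,"ax":0,"ay":0,"az":0,"gripper":0},{"x":0,"y":0,"z":0,"ax":0,"ay":0,"az":0,"gripper":0}]}}

```text
clock: 16.3
position: [0.4562, -0.0179, 0.2998]
ee_rot: [-0.052, 0.999, 0.001, 0.002]
ft_force: [0.1, -1.1, -0.4]
grip_width: 1.002
grasp_force: 0.0
```

Run:
```python
from h import *
o=get_obs(); print(o['position'],o['clock'])
a=snap('side','s7.png')['color'][110:310,200:400]; b=snap('scene','c7.png')['color'][130:330,170:370]
cv2.imwrite('pics/v7.png',np.hstack([cv2.resize(q[...,::-1],(400,400),interpolation=cv2.INTER_CUBIC) for q in(a,b)]))
```

```text
[ 0.4561978  -0.01791109  0.29979259] 16.3
```

View pics/v7.png

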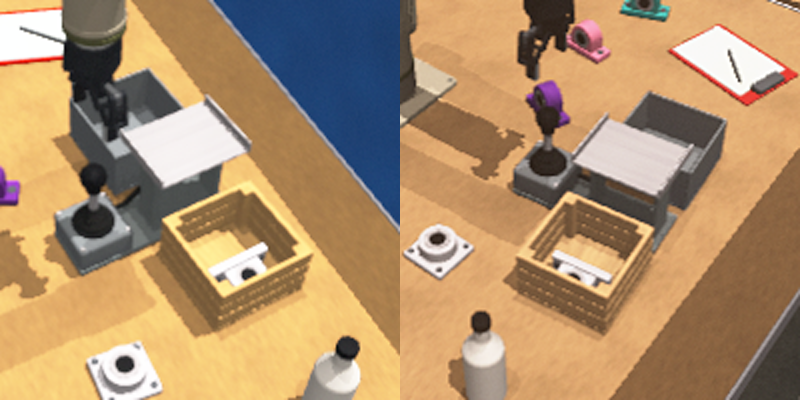

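The casting is in the crate, the stick is upright, the tray is level and the gripper is clear.

```bash
python3 -c "
from workcell import *
print(hand_in())"
```

```text
the job is handed in; nothing more can be done
None
```

The pillow-block casting is in the slatted crate: I set it on the tray, held the joystick over at its stop for about two seconds, eased it back to centre and let go, left the flange, clipboard, tape and bottle alone, and handed the job in at about 16 s.

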